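Charge the shaker jars and hold the clamp bar up

TASK

Drop one of the three steel mixing balls from the tray into each of the three open jars in the carrier. Then take the black knob of the bench shaker's spring latch, pull it out sideways, lift the clamp bar off its ball stud, and finish while still holding the bar up by that knob with its free end about 8 cm above the ball, so that I can cap the jars and slide the carrier under it. Leave everything else, and the carrier, standing where it is.

Things in the scene. Friction and masses are not known exactly. Their poses are not given: they have to be found in the camera images.
- shaker: bench shaker, fixed: grey housing 340 x 260 mm, platform top 108 mm above the bench. Origin: centre of its underside; x from its panel front (near the robot) to its back, y left. Its clamp bar lies along x over the middle (top 226 mm up), hinged at the back; its free end is a steel hood 48 mm across over the front post's ball. The latch knob sticks out of the hood's -y side
- ball_stud (a point): centre of the steel ball, 32 mm across, on the shaker's front post, 203 mm above the bench
- bar_socket (a point): point on the clamp bar's free end, the centre of the socket in the hood: it coincides with ball_stud while the bar is down
- bar_hinge (a point): on the clamp bar's hinge pin at the back of the shaker, 215 mm above the bench, 250 mm behind the ball; the pin runs along the shaker's y
- clamp_bar (a joint): angle of the clamp bar in rad: 0 down on the ball, grows as the free end is raised (0.33 puts the socket about 8 cm above the ball). The bar weighs about 0.6 kg, swings freely and falls when let go
- latch (a joint): how far the latch is pulled out in m: 0 engaged, stop at 0.014; it is pulled along the shaker's -y. The bolt lies under the ball and blocks the bar until pulled 8 mm or more. A spring draws it back: 4 N at 0, 8 N at 8 mm, 11 N at the stop. The latch rides on the bar and rises with it
- pull_knob: black latch knob: a lying cylinder 22 mm across, 34 mm long, axis along the shaker's y, then an end flange 30 mm across on the outer side; free on both x sides, above, and 80 mm below. Origin: on the axis at mid-grip, 189 mm above the bench, 14 mm below and 70 mm to the -y side of ball_stud when down. It spins freely on its axis, so ignore its orientation and use the shaker's
- carrier: aluminium jar carrier 64 x 172 mm with three white open jars in a row along its y, 52 mm apart; 1.5 kg, loose. Origin: centre of its underside. Jar rims 60 mm above the bench, mouths 44 mm in inner diameter, outer diameter 53 mm, inner floor 10 mm above the bench
- jar0 (a point): middle of the first jar (carrier -y end), on its axis 10 mm above its inner floor, where a ball's centre comes to rest (up to 12 mm aside); 40 mm below the rim
- jar1 (a point): the same for the middle jar
- jar2 (a point): the same for the third jar (carrier +y end)
- ball_tray: grey ball tray 50 x 150 x 14 mm, fixed to the bench, with three shallow round pockets along its y, 46 mm apart. Origin: centre of its underside
- ball_a_center (a point): centre of a steel ball, 20 mm in diameter, 33 g, sitting in a pocket of the tray; its centre is about 21 mm above the bench, 7 mm above the tray's top
- ball_b_center (a point): centre of the second ball, alike
- ball_c_center (a point): centre of the third ball, alike
- tin_large: closed paint tin, 104 mm diameter, 118 mm tall, leave it; origin at the centre of its underside
- tin_small: closed paint tin, 80 mm diameter, 95 mm tall, leave it; origin at the centre of its underside
- mixing_cup: black empty mixing cup, 90 mm diameter, 105 mm tall, leave it; origin at the centre of its underside
- jar_lid0: grey screw lid, 56 mm diameter, 10 mm thick, lying on the bench, leave it; origin at the centre of its underside
- jar_lid1: second lid, alike, leave it
- jar_lid2: third lid, alike, leave it
- spatula: spatula with a wooden handle, about 280 mm long, lying on the bench, leave it
Things that resemble listed ones, but are neither listed nor needed, are in the scene too. Of the things that look like the carrier, the larger one is meant.

How it is judged:
By the outcome, as a careful person would: the job done as asked, in the order asked, and still so for the second after the job is handed in, while the arm keeps its last pose, push and grip.
It also fails if it takes over 59 s, if anything falls off the work surface, if the arm or the gripper's body presses on something with over 40 N, if the wrist force passes 120 N, or if a joint passes its speed limit or range.

ROBOT

A 6-joint arm with a two-finger parallel gripper is mounted at the origin on the work surface. World frame = base frame: x ahead of the robot, y to its left, z up, the work surface at z = 0. Lengths are in m, angles in rad, forces in N, time in s.
With the tool pointing down it reaches from about 0.375 to 0.9 m from the base axis. Payload 3.1 kg.
Tool frame: the origin (TCP) lies on the centre line of the jaws, within the pads' length; the fingertips stand 8 mm ahead of it and the grasp point (between the pads) lies 11 mm behind it; z points along the fingers, y is the line along which they close (so a half turn about z gives the same grasp; the last joint's range is limited). The gripper opens to 87 mm and grips with 3 to 60 N. Pads are 19 mm wide; open, the fingers measure 117 mm over their backs; the gripper's body (75 mm by 190 mm) begins 51 mm behind the grasp point.
Start: joints at [1.038, 0.527, 1.433, -0, 1.181, -0.178], TCP at [0.216, 0.586, 0.231] pointing down, gripper open.
Joint ranges: [-3.08, 3.08], [-0.75, 2.2], [0.22, 2.44], [-1.43, 4.57], [0, 2.65], [-2.85, 2.85]. Speed limits (rad/s): [2.79, 2.79, 3.14, 3.14, 3.14, 3.14].

INTERFACE

Orientations are given as a unit quaternion [x, y, z, w].
In Python, from rig import robot gives the robot as it stands. The module is installed in compiled form; this text tells all that it offers.
- The arm moves only by the tool send_rows, never from a script. Its argument "increments" is one flat list of numbers, 7 for each row, row after row: the turn, a rotation vector about the world's x, y, z in rad, then the shift along the world's x, y, z in cm, then the opening, from 0 (shut) to 1 (fully open). A call has 1 to 20 rows; each row shifts and turns the commanded pose from where the row before left it; what a row does not reach is not made up. A row lasts 1/12 s, in which the tool goes at most 41.7 mm and 7.16 degrees, less where a joint would pass 70% of its speed; a pose out of reach is approached as far as the arm can. A call is refused whole if a number of a shift passes 4.17 or a number of a turn 0.125, either way. A call with a gripper value outside its range is refused whole. The fingers move at their own pace and stop on an object; "newtons" is the grip in N (left out, the last holds). Time passes only in rows, so rows that do not move let the fingers close. It gives the time, the measured TCP pose, the force, the opening and the grip force at its end, in the units of the state.
- robot.get_obs(): the state, without advancing time (a new reading comes with each control period).
- robot.camera(name): name is "side" or "top"; returns a dict with "image" (420x560x3 uint8, red, green, blue), "range_z" (420x560 float32, m along the optical axis (not along the pixel's ray), 0 where there is no reading), "fx", "fy", "cx", "cy" (pixels), "dist_coeffs" ([k1, k2, p1, p2, k3] as OpenCV has them; the pictures are not rectified), "R" (3x3) and "t" (3): a world point X has camera coordinates R X + t. Camera axes: x right, y down, z forward; pixel columns grow to the right and rows downward; lengths in m; the calibration is good to about 2 mm. A picture is of the moment at which its call begins.
- robot.hand_in(): hands the job in; it is judged then, once.
The state is a dict: "time": time; "q": joint angles; "joint_velocities": joint speeds; "joint_torque": joint torques, N m; "position": TCP position; "tool_rot": TCP orientation; "ft_force": force on the tool from outside, world axes, zero at the start; "moment": the same for the moment, N m; "grip_width": finger opening in m; "grip_force": force on a finger pad.
Only numpy, scipy, OpenCV 4.12 (cv2) and the standard library are available. Lean on these libraries where they do the work, as an engineer would, in place of code of your own. Each camera call takes 0.05 s, during which the arm holds its last target. There are 200 camera calls.

## Working session

There is one attempt and no reset: what is moved stays moved. The work goes in short steps, Python scripts to look and compute and a tool call to move; the robot and the scene stay as the last step left them, time stands still between calls to the robot, and variables do not carry over. Pictures are saved under pics/ and viewed, at most 10 in all, crops included, and the job is handed in when it is done.

Besides the shell and the picture viewer there is one more tool, called as name(argument=value, ...) on one line, values as JSON. send_rows: Moves the arm, as the interface text tells. Its arguments: {"type":"object","properties":{"increments":{"type":"array"},"newtons":{"type":"number"}},"required":["increments"]}

```bash
mkdir -p pics
cat > h.py <<'E'
import numpy as np, cv2
from rig import robot
def cam(n):
    c=robot.camera(n); c['K']=np.array([[c['fx'],0,c['cx']],[0,c['fy'],c['cy']],[0,0,1.]])
    c['R']=np.array(c['R']);c['t']=np.array(c['t']);c['D']=np.array(c['dist_coeffs'],float);return c
def save(c,n,crop=None,s=1):
    im=c['image'][:,:,::-1]
    if crop: x0,y0,x1,y1=crop; im=im[y0:y1,x0:x1]
    cv2.imwrite('pics/'+n,cv2.resize(im,None,fx=s,fy=s,interpolation=cv2.INTER_CUBIC))
def ray(c,u,v):
    p=cv2.undistortPoints(np.array([[[u,v]]],float),c['K'],c['D'])[0,0]
    return -c['R'].T@c['t'], c['R'].T@np.array([p[0],p[1],1.])
def onz(c,u,v,z):
    o,d=ray(c,u,v); return o+d*(z-o[2])/d[2]
def proj(c,X):
    return cv2.projectPoints(np.array(X,float).reshape(-1,3),cv2.Rodrigues(c['R'])[0],c['t'],c['K'],c['D'])[0][:,0]
def cloud(c):
    v,u=np.mgrid[0:420,0:560]
    p=cv2.undistortPoints(np.stack([u,v],-1).reshape(-1,1,2).astype(float),c['K'],c['D'])[:,0]
    z=c['range_z'].reshape(-1,1); P=np.hstack([p*z,z]); return ((P-c['t'])@c['R']).reshape(420,560,3)
E
python3 - <<'E'
from h import *
for n in('top','side'):
    c=cam(n);save(c,n+'0.png',s=1.42); print(n,-c['R'].T@c['t'],c['R'].round(2).tolist(),c['fx'])
print(robot.get_obs())
E
```

```text
top [ 0.4541149  -0.04084418  1.16233634] [[-0.02, -1.0, -0.01], [-1.0, 0.02, -0.08], [0.08, 0.01, -1.0]] 397.23027537176114
side [ 0.2354653  -1.229485    1.45304122] [[0.97, -0.26, -0.0], [-0.19, -0.7, -0.69], [0.17, 0.67, -0.73]] 541.9002320055395
{'time': 0.1, 'q': array([ 1.03850017e+00,  5.28349987e-01,  1.43375771e+00, -3.30083635e-05,
        1.18139901e+00, -1.78472976e-01]), 'joint_velocities': array([ 3.27592301e-04, -1.36723379e-03, -3.56759822e-03, -1.91211290e-04,
        8.28451507e-05, -2.29402008e-04]), 'joint_torque': array([ 2.00542463e-04, -4.40986562e+01, -1.77151823e+01,  6.35054195e-02,
        5.34176314e-02, -5.63733465e-05]), 'position': array([0.21619165, 0.58574081, 0.22968897]), 'tool_rot': array([ 1.75983949e-01,  9.84392571e-01, -9.02536457e-04, -3.18689804e-04]), 'ft_force': array([ 0.06224403, -0.63275181,  0.02168811]), 'moment': array([0.01990912, 0.01297285, 0.01261311]), 'grip_force': 0.0, 'grip_width': 0.08740526934346712}
```

View pics/top0.png

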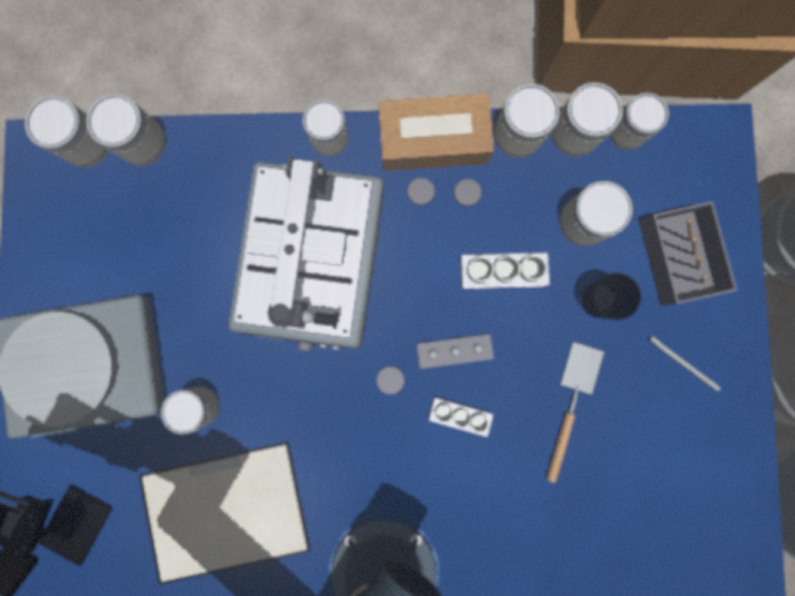

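View pics/side0.png

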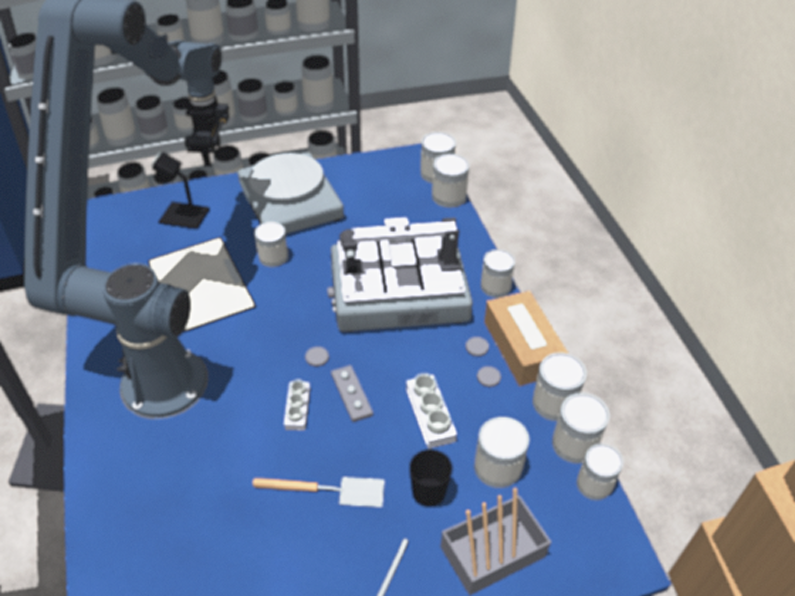

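The top view shows the shaker with its bar at (300,240), the hood at (282,313) and the knob at (325,317). The large carrier is at (505,270), the tray with balls at (455,350), and the small decoy carrier at (460,417). The side view matches.

Run:
```python
from h import *
c=cam('top')
a=c['image'][165:270,280:400,::-1]; b=c['image'][185:255,150:270,::-1]
f=lambda i:cv2.resize(i,None,fx=4,fy=4,interpolation=cv2.INTER_CUBIC)
cv2.imwrite('pics/ta.png',f(a)) 
s=cam('side'); b=s['image'][140:240,220:345,::-1]; cv2.imwrite('pics/sb.png',f(b))
print(onz(c,505/1.42,270/1.42,.06),onz(c,455/1.42,350/1.42,.014),onz(c,325/1.42,317/1.42,.2))
P=cloud(c); 
for u in range(185,245,4): print(u,P[208:236:3,u,2].round(3))
```

```text
[ 0.59307653 -0.25115106  0.06      ] [ 0.4377662  -0.15306302  0.014     ] [0.5007959  0.08548787 0.2       ]
185 [0.107 0.107 0.108 0.108 0.106 0.109 0.102 0.085 0.088 0.082]
189 [0.108 0.105 0.106 0.221 0.226 0.22  0.106 0.106 0.087 0.081]
193 [0.228 0.225 0.225 0.23  0.226 0.23  0.225 0.216 0.084 0.08 ]
197 [0.228 0.224 0.227 0.227 0.229 0.228 0.229 0.217 0.087 0.081]
201 [0.225 0.226 0.226 0.226 0.228 0.227 0.225 0.219 0.085 0.081]
205 [0.226 0.223 0.218 0.22  0.223 0.222 0.217 0.216 0.084 0.083]
209 [0.108 0.104 0.216 0.221 0.221 0.219 0.218 0.22  0.108 0.089]
213 [0.108 0.109 0.12  0.202 0.199 0.197 0.194 0.12  0.104 0.085]
217 [0.108 0.11  0.109 0.105 0.197 0.197 0.197 0.105 0.109 0.085]
221 [0.106 0.113 0.105 0.107 0.194 0.197 0.198 0.11  0.112 0.088]
225 [0.107 0.106 0.107 0.109 0.196 0.201 0.195 0.108 0.107 0.082]
229 [1.162 0.105 0.107 0.105 0.111 0.198 0.199 0.193 0.108 0.086]
233 [0.107 0.11  0.109 0.109 0.108 0.197 0.2   0.195 0.106 0.104]
237 [0.109 0.105 0.107 0.108 0.195 0.189 0.177 0.109 0.105 0.111]
241 [0.107 0.11  0.106 0.105 0.107 0.106 0.109 0.105 0.112 0.108]
```

View pics/ta.png

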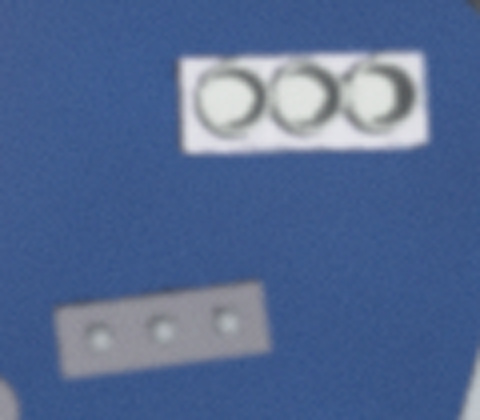

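View pics/sb.png

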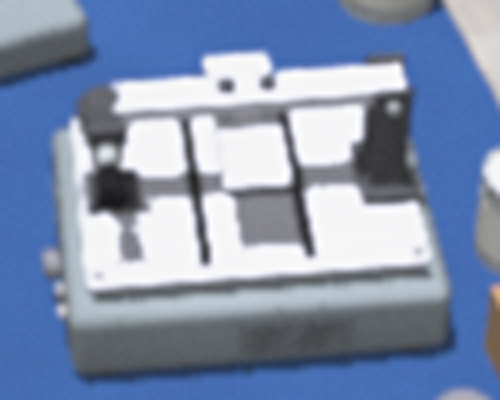

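The crop shows the jar rings at crop pixels (229,99), (303,97), (376,95) and the balls at (100,338), (163,328), (228,320). In the side crop the knob is at (120,185), with the flange at its outer side.

```bash
cat > loc.py <<'E'
from h import *
c=cam('top')
P=np.median([cloud(cam('top')) for _ in range(5)],0)
for u,v in((100,338),(163,328),(228,320)): print('ball',onz(c,280+u/4,165+v/4,.021)[:2].round(4))
t=np.array([onz(c,280+u/4,165+v/4,.014)[:2] for u,v in((57,308),(262,282),(270,350),(65,376))])
print('tray',t.mean(0),'axis y deg',np.degrees(np.arctan2(*((t[0]-t[1])[::-1]))), np.linalg.norm(t[0]-t[1]),np.linalg.norm(t[1]-t[2]))
for u,v in((229,99),(303,97),(376,95)): print('jar',onz(c,280+u/4,165+v/4,.060)[:2].round(4))
m=(P[...,2]>.03)&(P[...,2]<.075);m[:170]=0;m[210:]=0;m[:,:320]=0;m[:,395:]=0
Q=P[m];r=cv2.minAreaRect(Q[:,:2].astype(np.float32)*1000);print('carrier cloud',r,np.median(Q[:,2]))
z=P[...,2];v,u=np.mgrid[0:420,0:560]
B=P[(z>.216)&(v<215)&(v>120)&(u>180)&(u<225)]
l=cv2.fitLine(B[:,:2].astype(np.float32),cv2.DIST_HUBER,0,.01,.01).ravel();print('bar',l,np.degrees(np.arctan2(l[1],l[0])))
k=(z>.185)&(z<.206)&(v>205)&(v<245)&(u>210)&(u<245);K=P[k]
print('knob',len(K),K.mean(0),K.min(0),K.max(0));l=cv2.fitLine(K[:,:2].astype(np.float32),cv2.DIST_HUBER,0,.01,.01).ravel();print(l)
d=np.array([.0,1]);
for a in sorted(K.round(4).tolist(),key=lambda a:a[1])[::4]: print(a)
E
python3 loc.py
```

```text
ball [ 0.4301 -0.1081]
ball [ 0.4364 -0.1533]
ball [ 0.4412 -0.1999]
tray [ 0.43557052 -0.15432251] axis y deg 96.09291748741903 0.14889774610534626 0.04899974971171467
jar [ 0.5952 -0.1999]
jar [ 0.5956 -0.2516]
jar [ 0.596  -0.3025]
carrier cloud ((597.4578247070312, -255.02899169921875), (64.2350845336914, 172.7586669921875), 0.3894307613372803) 0.034445956105835465
bar [ 0.9874991 -0.1576244  0.6365199  0.1378291] -9.069035
knob 236 [0.49911378 0.09636411 0.19716328] [0.48181372 0.06620662 0.18603105] [0.52383461 0.12816491 0.20548479]
[0.15212625 0.98836106 0.49911377 0.09636411]
[0.5061, 0.0662, 0.1953]
[0.4984, 0.0677, 0.2045]
[0.506, 0.0683, 0.1985]
[0.4892, 0.0691, 0.1927]
[0.496, 0.0701, 0.2046]
[0.5035, 0.0705, 0.2007]
[0.506, 0.0707, 0.1988]
[0.4961, 0.0726, 0.2039]
[0.4889, 0.0728, 0.2033]
[0.5038, 0.0736, 0.1953]
[0.4988, 0.0755, 0.1996]
[0.4891, 0.0757, 0.1988]
[0.4964, 0.078, 0.1998]
[0.5038, 0.0782, 0.1976]
[0.4869, 0.0788, 0.1939]
[0.494, 0.0805, 0.1994]
[0.4893, 0.0809, 0.1966]
[0.4917, 0.0829, 0.1991]
[0.5064, 0.0832, 0.196]
[0.5014, 0.0853, 0.1994]
[0.4917, 0.085
[... 247 characters left out ...]
8, 0.194]
[0.4944, 0.0975, 0.1992]
[0.5093, 0.0983, 0.1925]
[0.5041, 0.0999, 0.1988]
[0.4921, 0.1003, 0.1965]
[0.5017, 0.1023, 0.1991]
[0.4945, 0.1025, 0.1984]
[0.5042, 0.1047, 0.1993]
[0.5068, 0.1051, 0.1968]
[0.49, 0.1063, 0.1896]
[0.5019, 0.1075, 0.1973]
[0.5069, 0.1101, 0.1958]
[0.4974, 0.1108, 0.1916]
[0.4996, 0.1123, 0.1974]
[0.4948, 0.1126, 0.1962]
[0.4995, 0.1144, 0.1998]
[0.4973, 0.115, 0.196]
[0.502, 0.1167, 0.2007]
[0.4997, 0.1172, 0.1976]
[0.4926, 0.1184, 0.1908]
[0.5094, 0.1195, 0.1982]
[0.495, 0.12, 0.1953]
[0.4997, 0.1218, 0.1992]
[0.5121, 0.1225, 0.1945]
[0.5175, 0.1236, 0.1877]
[0.5071, 0.1242, 0.1989]
[0.4998, 0.1244, 0.1984]
[0.5238, 0.1258, 0.2034]
[0.495, 0.1268, 0.1984]
```

send_rows(increments=[0,0,-0.111,2.2,-3.3,1.0,1,0,0,-0.111,2.2,-3.3,1.0,1,0,0,-0.111,2.2,-3.3,1.0,1,0,0,-0.111,2.2,-3.3,1.0,1,0,0,-0.111,2.2,-3.3,1.0,1,0,0,-0.111,2.2,-3.3,1.0,1,0,0,-0.111,2.2,-3.3,1.0,1,0,0,-0.111,2.2,-3.3,1.0,1,0,0,-0.111,2.2,-3.3,1.0,1,0,0,-0.111,2.2,-3.3,1.0,1,0,0,0,0,-4,0,1,0,0,0,0,-4,0,1,0,0,0,0,-4,0,1,0,0,0,0,-4,0,1,0,0,0,0,-4,0,1,0,0,0,0,-4,0,1,0,0,0,0,0,0,1], newtons=20)

```text
time: 1.92
position: [0.4372, 0.0097, 0.3309]
tool_rot: [0.671, 0.741, -0.001, 0.002]
ft_force: [1.1, 0.8, 0.7]
grip_width: 0.087
grip_force: 0.0
```

Run:
```python
from h import *
c=cam('top');P=np.median([cloud(cam('top')) for _ in range(5)],0)
z=P[...,2];m=(z>.052)&(z<.068);m[:170]=0;m[210:]=0;m[:,:320]=0;m[:,395:]=0
Q=P[m];print(len(Q),cv2.minAreaRect(Q[:,:2].astype(np.float32)*1000))
s=cam('side');Ps=np.median([cloud(cam('side')) for _ in range(5)],0)
z=Ps[...,2];m=(z>.052)&(z<.066)&(abs(Ps[...,0]-.596)<.05)&(abs(Ps[...,1]+.253)<.1)
Q=Ps[m];print(len(Q),cv2.minAreaRect(Q[:,:2].astype(np.float32)*1000))
z=Ps[...,2];m=(z>.186)&(z<.206)&(abs(Ps[...,0]-.5)<.03)&(abs(Ps[...,1]-.09)<.035)
Q=Ps[m];print('knob',len(Q),cv2.minAreaRect(Q[:,:2].astype(np.float32)*1000),Q.mean(0))
# balls in side view: bright blobs
g=s['image'].max(2); 
for X in((.4301,-.1081,.021),(.4364,-.1533,.021),(.4412,-.1999,.021)):
    u,v=proj(s,X)[0]; print(u,v)
u0,v0,u1,v1=225,245,325,325
im=s['image'][v0:v1,u0:u1,::-1];cv2.imwrite('pics/sc.png',cv2.resize(im,None,fx=6,fy=6,interpolation=cv2.INTER_CUBIC))
o=robot.get_obs();print(o['time'],o['position'],o['tool_rot'],o['q'])
```

```text
280 ((597.0762939453125, -254.94613647460938), (154.81097412109375, 51.068504333496094), 89.0625228881836)
234 ((598.3902587890625, -255.24008178710938), (53.57646942138672, 156.44973754882812), 0.5188181400299072)
knob 99 ((500.3659973144531, 96.09638977050781), (64.1585922241211, 27.94202995300293), 77.17138671875) [0.4985379  0.09193223 0.19661633]
242.26215248815333 264.84599803140196
247.14989004161578 274.80771752447197
251.84965656756725 285.5026152164212
2.5167 [0.43647155 0.01701934 0.33054316] [ 6.67678890e-01  7.44449393e-01 -1.90146056e-05 -8.95558968e-06] [-2.17946287e-01  1.43757870e-01  1.73696949e+00 -2.55557973e-05
  1.26089957e+00 -3.26561774e-01]
```

View pics/sc.png

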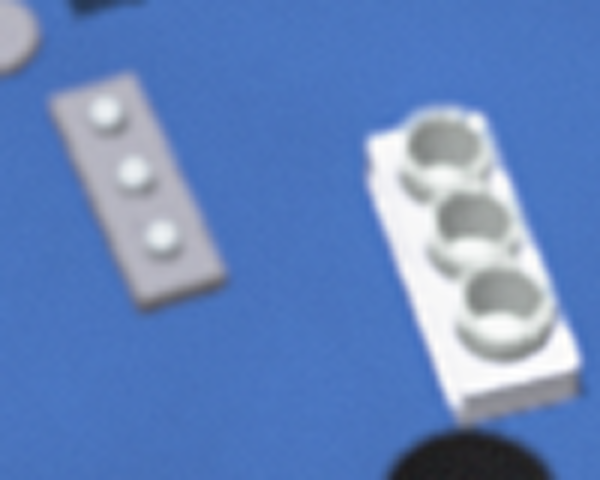

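Carrier centre is about (0.598,-0.255) with yaw ≈0. Side-view balls at crop (107,113), (135,174), (162,237) agree with the top-view positions within 1–2 mm.

send_rows(increments=[0,0,0,-0.07,-1.55,-3.4,1,0,0,0,-0.07,-1.55,-3.4,1,0,0,0,-0.07,-1.55,-3.4,1,0,0,0,-0.07,-1.55,-3.4,1,0,0,0,-0.07,-1.55,-3.4,1,0,0,0,-0.07,-1.55,-3.4,1,0,0,0,-0.07,-1.55,-3.4,1,0,0,0,-0.07,-1.55,-3.4,1,0,0,0,0,0,-1.5,1,0,0,0,0,0,-1.2,1,0,0,0,0,0,-0.6,1,0,0,0,0,0,0,1,0,0,0,0,0,0,0.5,0,0,0,0,0,0,0.1,0,0,0,0,0,0,0.1,0,0,0,0,0,0,0.1,0,0,0,0,0,0,0.1,0,0,0,0,0,0,0.1], newtons=20)

```text
time: 4.02
position: [0.4312, -0.1078, 0.026]
tool_rot: [0.668, 0.744, 0.0, 0.001]
ft_force: [-0.2, 0.6, 0.6]
grip_width: 0.0551
grip_force: 0.0
```

send_rows(increments=[0,0,0,0,0,-0.1,0.1,0,0,0,0,0,0,0.1,0,0,0,0,0,0,0.1,0,0,0,0,0,0,0.1,0,0,0,0,0,0,0.1,0,0,0,0,0,0,0.1,0,0,0,0,0,0,0.1,0,0,0,0,0,0,0.1])

```text
time: 4.68
position: [0.4307, -0.1077, 0.0245]
tool_rot: [0.668, 0.744, -0.0, -0.0]
ft_force: [-1.6, 0.6, -0.0]
grip_width: 0.0181
grip_force: 20.0
```

send_rows(increments=[0,0,0,0,0,1.5,0.1,0,0,0,0,0,3.0,0.1,0,0,0,0,0,3.0,0.1,0,0,0,3.3,-1.9,0,0.1,0,0,0,3.3,-1.9,0,0.1,0,0,0,3.3,-1.9,0,0.1,0,0,0,3.3,-1.9,0,0.1,0,0,0,3.3,-1.9,0,0.1,0,0,0,0,0,0,0.1,0,0,0,0,0,-1.2,0.1,0,0,0,0,0,-1.2,0.1,0,0,0,0,0,0,0.1])

```text
time: 5.68
position: [0.5918, -0.2003, 0.0717]
tool_rot: [0.668, 0.744, -0.001, -0.005]
ft_force: [0.3, -0.1, -0.8]
grip_width: 0.0179
grip_force: 20.0
```

Run:
```python
from h import *
s=cam('side');save(s,'s3.png',(215,235,340,335),6)
```

```text
(no output)
```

View pics/s3.png

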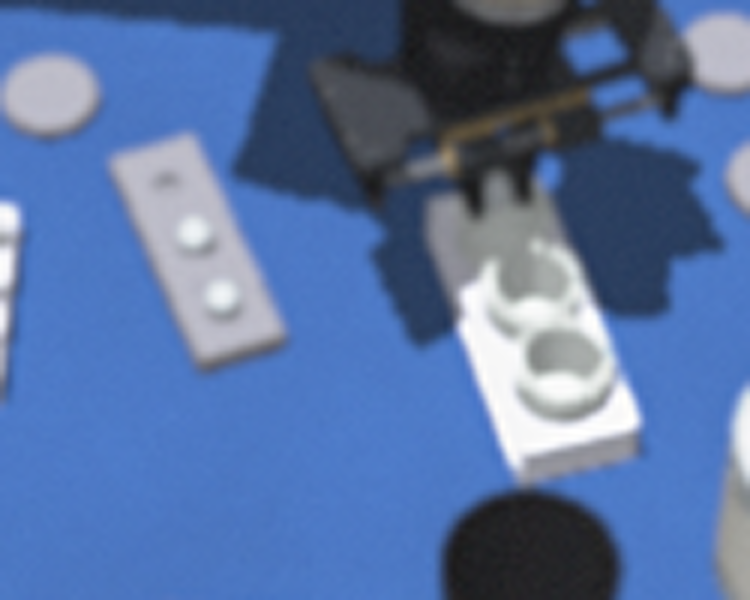

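The tray's first pocket is empty at (165,180), and the ball is in the fingers above jar2 at about (500,205). Let it settle and check.

send_rows(increments=[0,0,0,0,0,0,0.1,0,0,0,0,0,0,0.1])

```text
time: 5.9
position: [0.5952, -0.2021, 0.0754]
tool_rot: [0.668, 0.744, -0.0, -0.001]
ft_force: [-0.0, -0.5, 0.2]
grip_width: 0.0183
grip_force: 20.0
```

send_rows(increments=[0,0,0,0.2,-0.1,0,0.1,0,0,0,0,0,0,0.55,0,0,0,0,0,0,0.55,0,0,0,0,0,0,0.55,0,0,0,0,0,0,0.55,0,0,0,0,0,0,0.55,0,0,0,0,0,1.5,0.55,0,0,0,0,0,1.5,0.55,0,0,0,-4,1.25,0,0.55,0,0,0,-4,1.25,0,0.55,0,0,0,-4,1.25,0,0.55,0,0,0,-4,1.25,0,0.55,0,0,0,0,0,-2.5,0.55,0,0,0,0,0,-2.5,0.55,0,0,0,0,0,-1.5,0.55,0,0,0,0,0,0,0.55,0,0,0,0,0,0,0.55])

```text
time: 7.32
position: [0.4386, -0.1539, 0.0402]
tool_rot: [0.668, 0.744, -0.0, -0.001]
ft_force: [-0.2, -0.6, 0.8]
grip_width: 0.048
grip_force: 0.0
```

Run:
```python
from h import *
s=cam('side');save(s,'s4.png',(215,235,340,335),6)
print(robot.get_obs()['position'])
```

```text
[ 0.4391634  -0.15420183  0.04082049]
```

View pics/s4.png

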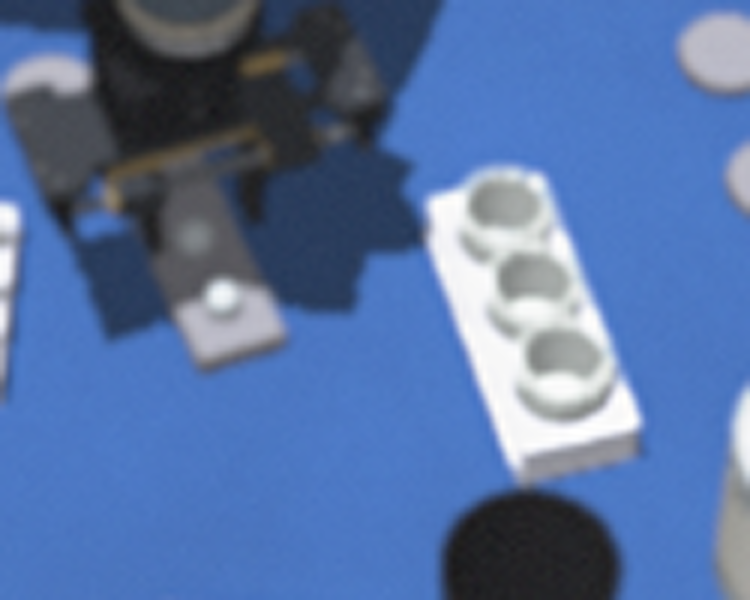

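Ball A is gone from the gripper and not visible outside, so it is presumably in jar2 at (505,205). The carrier has not moved, and the fingers straddle ball B at (195,238).

send_rows(increments=[0,0,0,-0.15,0.1,-1.0,0.55,0,0,0,0,0,-0.6,0.55,0,0,0,0,0,0,0.1,0,0,0,0,0,0,0.1,0,0,0,0,0,0,0.1,0,0,0,0,0,0,0.1,0,0,0,0,0,0,0.1,0,0,0,0,0,0,0.1,0,0,0,0,0,0,0.1,0,0,0,0,0,0,0.1])

```text
time: 8.2
position: [0.4364, -0.1527, 0.0247]
tool_rot: [0.668, 0.744, -0.0, -0.001]
ft_force: [-3.5, -1.5, 4.4]
grip_width: 0.0184
grip_force: 20.0
```

send_rows(increments=[0,0,0,0,0,1.5,0.1,0,0,0,0,0,3.0,0.1,0,0,0,0,0,3.0,0.1,0,0,0,3.22,-2.04,0,0.1,0,0,0,3.22,-2.04,0,0.1,0,0,0,3.22,-2.04,0,0.1,0,0,0,3.22,-2.04,0,0.1,0,0,0,3.22,-2.04,0,0.1,0,0,0,0,0,0,0.1,0,0,0,0,0,-1.2,0.1,0,0,0,0,0,-1.2,0.1,0,0,0,0,0,0,0.1,0,0,0,0,0,0,0.1,0,0,0,0,0,0,0.1])

```text
time: 9.37
position: [0.5972, -0.254, 0.0749]
tool_rot: [0.668, 0.744, -0.0, -0.001]
ft_force: [0.8, -0.2, -0.4]
grip_width: 0.0183
grip_force: 20.0
```

send_rows(increments=[0,0,0,0,-0.1,0,0.55,0,0,0,0,0,0,0.55,0,0,0,0,0,0,0.55,0,0,0,0,0,0,0.55,0,0,0,0,0,0,0.55,0,0,0,0,0,1.5,0.55,0,0,0,0,0,1.5,0.55,0,0,0,-3.87,1.4,0,0.55,0,0,0,-3.87,1.4,0,0.55,0,0,0,-3.87,1.4,0,0.55,0,0,0,-3.87,1.4,0,0.55,0,0,0,0,0,-2.5,0.55,0,0,0,0,0,-2.5,0.55,0,0,0,0,0,-1.5,0.55,0,0,0,0,0,0,0.55,0,0,0,0,0,0,0.55])

```text
time: 10.7
position: [0.4434, -0.2, 0.0403]
tool_rot: [0.668, 0.744, -0.0, -0.001]
ft_force: [-0.6, -0.2, 0.2]
grip_width: 0.0478
grip_force: 0.0
```

send_rows(increments=[0,0,0,-0.15,0.1,-1.0,0.55,0,0,0,0,0,-0.6,0.55,0,0,0,0,0,0,0.1,0,0,0,0,0,0,0.1,0,0,0,0,0,0,0.1,0,0,0,0,0,0,0.1,0,0,0,0,0,0,0.1,0,0,0,0,0,0,0.1,0,0,0,0,0,0,0.1,0,0,0,0,0,0,0.1])

```text
time: 11.53
position: [0.4415, -0.1989, 0.0248]
tool_rot: [0.668, 0.744, -0.0, -0.0]
ft_force: [-3.2, -0.8, 2.9]
grip_width: 0.0186
grip_force: 20.0
```

send_rows(increments=[0,0,0,0,0,1.5,0.1,0,0,0,0,0,3.0,0.1,0,0,0,0,0,3.0,0.1,0,0,0,3.12,-2.18,0,0.1,0,0,0,3.12,-2.18,0,0.1,0,0,0,3.12,-2.18,0,0.1,0,0,0,3.12,-2.18,0,0.1,0,0,0,3.12,-2.18,0,0.1,0,0,0,0,0,0,0.1,0,0,0,0,0,-1.2,0.1,0,0,0,0,0,-1.2,0.1,0,0,0,0,0,0,0.1,0,0,0,0,0,0,0.1,0,0,0,0,0,0,0.1])

```text
time: 12.7
position: [0.5969, -0.307, 0.0749]
tool_rot: [0.668, 0.744, -0.0, -0.001]
ft_force: [0.4, -1.7, 0.3]
grip_width: 0.0179
grip_force: 20.0
```

send_rows(increments=[0,0,0,0,-0.1,0,0.55,0,0,0,0,0,0,0.55,0,0,0,0,0,0,0.55,0,0,0,0,0,0,0.55,0,0,0,0,0,1.5,0.55,0,0,0,0,0,3.6,0.75,0,0,0,0,0,4.0,0.75,0,0,0,0,0,4.0,0.75,0,0,0,0,0,4.0,0.75,0,0,0,0,0,4.0,0.75,0,0,0,0,0,4.0,0.75,0,0,-0.089,-1.3,3.8,0,0.75,0,0,-0.089,-1.3,3.8,0,0.75,0,0,-0.089,-1.3,3.8,0,0.75,0,0,0,-1.3,3.8,0,0.75,0,0,0,-1.3,3.8,0,0.75,0,0,0,-1.3,3.8,0,0.75,0,0,0,-1.3,3.8,0,0.75,0,0,0,0,0,0,0.75,0,0,0,0,0,0,0.75])

```text
time: 14.37
position: [0.5062, -0.0411, 0.3272]
tool_rot: [0.76, 0.65, 0.0, 0.0]
ft_force: [0.3, -0.6, -0.4]
grip_width: 0.065
grip_force: 0.0
```

Run:
```python
from h import *
c=cam('top'); s=cam('side')
f=lambda i:cv2.resize(i[...,::-1],None,fx=5,fy=5,interpolation=cv2.INTER_CUBIC)
a=f(c['image'][170:210,315:395]); b=f(s['image'][250:320,280:360])
cv2.imwrite('pics/chk.png',np.vstack([a,b]))
o=robot.get_obs();print(o['position'],o['tool_rot'],o['time'])
Ps=np.median([cloud(cam('side')) for _ in range(4)],0)
z=Ps[...,2];m=(z>.186)&(z<.21)&(abs(Ps[...,0]-.5)<.03)&(abs(Ps[...,1]-.09)<.04)
Q=Ps[m]; ax=np.array([.158,.987]);n=np.array([.987,-.158]);q=Q[:,:2]-[.4985,.0945]
for lo in np.arange(-.035,.04,.005):
    k=(q@ax>lo)&(q@ax<lo+.005)
    if k.any(): print(lo.round(3),k.sum(),(q@n)[k].min().round(4),(q@n)[k].max().round(4),Q[k,2].max().round(4))
```

```text
[ 0.50761735 -0.04352668  0.32709541] [7.61260192e-01 6.48445773e-01 2.62466584e-04 9.64253494e-04] 14.4667
-0.035 1 -0.0044 -0.0044 0.1892
-0.03 25 -0.011 0.013 0.2061
-0.025 9 -0.0141 0.0066 0.2012
-0.02 2 -0.0064 0.0101 0.1994
-0.015 4 -0.0099 0.0107 0.1954
-0.01 3 -0.0094 0.0075 0.196
-0.005 6 -0.009 0.0111 0.1997
0.0 1 0.005 0.005 0.1991
0.005 4 -0.0086 0.0087 0.1991
0.015 5 -0.0079 0.0094 0.199
0.02 5 -0.0109 0.0097 0.2006
0.025 3 -0.0137 0.0136 0.2045
0.03 21 -0.0169 0.0178 0.2087
0.035 2 0.0106 0.0176 0.196
```

View pics/chk.png

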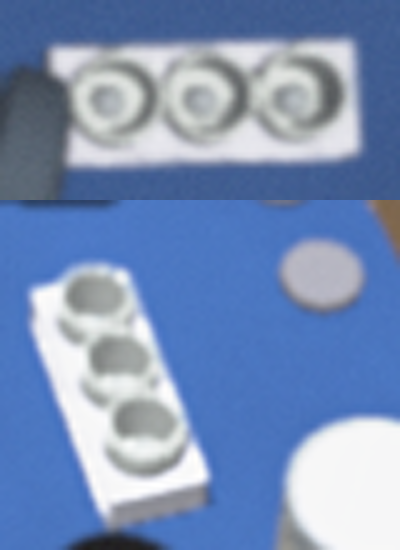

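All three balls are visible in the jars: upper panel, (108,100), (203,100), (293,98). The carrier is in place. Next, move over the knob.

send_rows(increments=[0,0,0,-0.24,3.4,0,0.75,0,0,0,-0.24,3.4,0,0.75,0,0,0,-0.24,3.4,0,0.75,0,0,0,-0.24,3.4,0,0.75,0,0,0,0,0,-3.0,0.75,0,0,0,0,0,-3.0,0.75,0,0,0,0,0,-3.0,0.75,0,0,0,0,0,0,0.75,0,0,0,0,0,0,0.75,0,0,0,0,0,0,0.75])

```text
time: 15.5
position: [0.4989, 0.0924, 0.2376]
tool_rot: [0.762, 0.648, 0.001, 0.001]
ft_force: [0.3, -0.5, -0.7]
grip_width: 0.0654
grip_force: 0.0
```

Run:
```python
from h import *
s=cam('side');save(s,'s5.png',(205,110,330,210),6)
o=robot.get_obs();print(o['position'],o['ft_force'])
for X in((.4982,.0925,.189),(.4982-.158*.021,.0925-.021*.987,.204)):print((proj(s,X)[0]-[205,110])*6)
```

```text
[0.49921983 0.09242335 0.23820006] [ 0.58478186  0.67665396 -0.16813268]
[250.35728386 451.67453821]
[252.04138897 457.6950692 ]
```

View pics/s5.png

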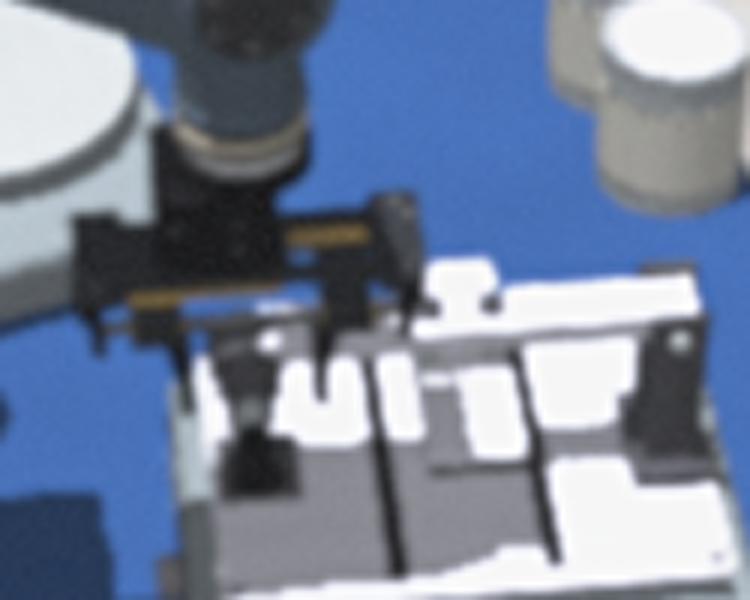

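The knob is the dark block at (260,465), with a lighter stem at (252,410) towards the hood. The fingers at (187,400) and (322,390) straddle it. One numeric check of where along the axis the knob lies:

Run:
```python
from h import *
s=cam('side')
for a in np.arange(-.04,.05,.004):
    X=np.array([.4985+.158*a,.0945+.987*a,.2]); u,v=proj(s,X)[0]; i,j=int(round(v)),int(round(u))
    print(a.round(3),((u-204.5)*6-.5).round(),((v-109.5)*6-.5).round(),s['image'][i,j-5:j+9:2].mean(1).round().astype(int) if 0 else s['image'][i,j-6:j+10:2].mean(-1).astype(int))
```

```text
-0.04 257.0 486.0 [110  48  32  32  37  46  63 109]
-0.036 256.0 481.0 [107  46  30  25  30  37  56 113]
-0.032 256.0 476.0 [100  48  28  32  32  37  57 118]
-0.028 255.0 471.0 [107  49  31  33  31  35  58 119]
-0.024 255.0 467.0 [124  51  33  29  31  45  61 121]
-0.02 254.0 462.0 [124  51  33  29  31  45  61 121]
-0.016 254.0 457.0 [141  54  30  31  28  50  64 121]
-0.012 253.0 452.0 [155  65  33  32  34  48  65 126]
-0.008 253.0 447.0 [157  83  38  29  32  44  70 168]
-0.004 252.0 442.0 [194 119  40  29  40  70 109 234]
-0.0 252.0 438.0 [194 119  40  29  40  70 109 234]
0.004 251.0 433.0 [246 214  98  32  39 135 168 234]
0.008 251.0 428.0 [249 235 101  53  61 197 245 248]
0.012 250.0 423.0 [249 235 101  88  81 199 251 247]
0.016 250.0 419.0 [249 232 101 111 100 181 249 246]
0.02 250.0 414.0 [249 232 101 111 100 181 249 246]
0.024 249.0 409.0 [250 225  96 116 101 174 250 246]
0.028 249.0 404.0 [249 194  84 108  94 165 250 246]
0.032 248.0 400.0 [243 142  66  87  75 132 248 247]
0.036 248.0 395.0 [235  98  55  67  61  93 241 247]
0.04 247.0 390.0 [235  98  55  67  61  93 241 247]
0.044 247.0 386.0 [229  81  57  59  56  73 240 248]
0.048 246.0 381.0 [196  69  61  58  57  70 244 248]
```

send_rows(increments=[0,0,0,-0.15,-0.28,-1.0,0.75,0,0,0,0,0,-1.5,0.75,0,0,0,0,0,-1.5,0.75,0,0,0,0,0,-1.0,0.75,0,0,0,0,0,-0.6,0.75,0,0,0,0,0,0,0.75,0,0,0,0,0,0,0.75])

```text
time: 16.18
position: [0.4967, 0.09, 0.1814]
tool_rot: [0.761, 0.648, 0.001, 0.001]
ft_force: [0.3, 0.5, 0.3]
grip_width: 0.0652
grip_force: 0.0
```

send_rows(increments=[0,0,0,0.1,0,0,0.1,0,0,0,0,0,0,0.1,0,0,0,0,0,0,0.1,0,0,0,0,0,0,0.1,0,0,0,0,0,0,0.1,0,0,0,0,0,0,0.1,0,0,0,0,0,0,0.1,0,0,0,0,0,0,0.1,0,0,0,0,0,0,0.1,0,0,0,0,0,0,0.1], newtons=40)

```text
time: 17.02
position: [0.4976, 0.09, 0.1806]
tool_rot: [0.761, 0.648, 0.0, 0.001]
ft_force: [1.4, -1.4, -2.3]
grip_width: 0.0213
grip_force: 40.0
```

send_rows(increments=[0,0,0,-0.05,-0.3,0,0.1,0,0,0,-0.05,-0.3,0,0.1,0,0,0,-0.05,-0.3,0,0.1,0,0,0,-0.05,-0.3,0,0.1,0,0,0,0,0,0,0.1,0,0,0,0,0,0,0.1])

```text
time: 17.52
position: [0.496, 0.0802, 0.1807]
tool_rot: [0.762, 0.648, 0.003, -0.001]
ft_force: [3.2, 7.4, -1.3]
grip_width: 0.021
grip_force: 40.0
```

send_rows(increments=[0,0,0,-0.03,-0.2,0,0.1,0,0,0,0,0,0,0.1,0,0,0,0,0,0.3,0.1,0,0,0,0,0,0.3,0.1,0,0,0,0,0,0.4,0.1,0,0,0,0,0,0,0.1])

```text
time: 18.02
position: [0.495, 0.0787, 0.1907]
tool_rot: [0.762, 0.648, 0.002, -0.002]
ft_force: [3.3, 9.4, -3.9]
grip_width: 0.0208
grip_force: 40.0
```

send_rows(increments=[0,0,0,-0.02,0,0.62,0.1,0,0,0,-0.02,0,0.62,0.1,0,0,0,-0.02,0,0.62,0.1,0,0,0,-0.02,0,0.62,0.1,0,0,0,-0.02,0,0.62,0.1,0,0,0,0.05,-0.01,0.6,0.1,0,0,0,0.07,-0.01,0.6,0.1,0,0,0,0.08,-0.01,0.6,0.1,0,0,0,0.09,-0.01,0.6,0.1,0,0,0,0.1,-0.02,0.6,0.1,0,0,0,0.1,-0.02,0.6,0.1,0,0,0,0.1,-0.02,0.6,0.1,0,0,0,0,0,0,0.1,0,0,0,0,0,0,0.1])

```text
time: 19.18
position: [0.5007, 0.078, 0.2634]
tool_rot: [0.762, 0.648, 0.003, -0.001]
ft_force: [5.4, 7.9, -6.0]
grip_width: 0.0208
grip_force: 40.0
```

Run:
```python
from h import *
s=cam('side');save(s,'s6.png',(205,100,330,200),6)
o=robot.get_obs();print(o['time'],o['position'],o['ft_force'],o['grip_width'],o['moment'])
P=np.median([cloud(cam('top')) for _ in range(4)],0)
d=P[...,:2]-[.6365,.1378]; t=d@[.9875,-.1576]; w=d@[.1576,.9875]
for lo in np.arange(-.16,.14,.02):
    k=(abs(w)<.012)&(t>lo)&(t<lo+.02)&(P[...,2]>.2)&(P[...,2]<.36); print(lo.round(2),k.sum(),np.median(P[k][:,2]).round(4) if k.any() else '')
```

```text
19.2333 [0.50060098 0.0779903  0.26325887] [ 6.08308696  9.69097382 -5.75873616] 0.020923087949866585 [ 1.26584893 -0.76422411 -0.01727761]
-0.16 0 
-0.14 0 
-0.12 0 
-0.1 0 
-0.08 0 
-0.06 90 0.2848
-0.04 92 0.2779
-0.02 88 0.2755
-0.0 90 0.2646
0.02 79 0.2598
0.04 81 0.2507
0.06 77 0.2434
0.08 74 0.2374
0.1 73 0.2301
0.12 55 0.2245
0.14 0
```

View pics/s6.png

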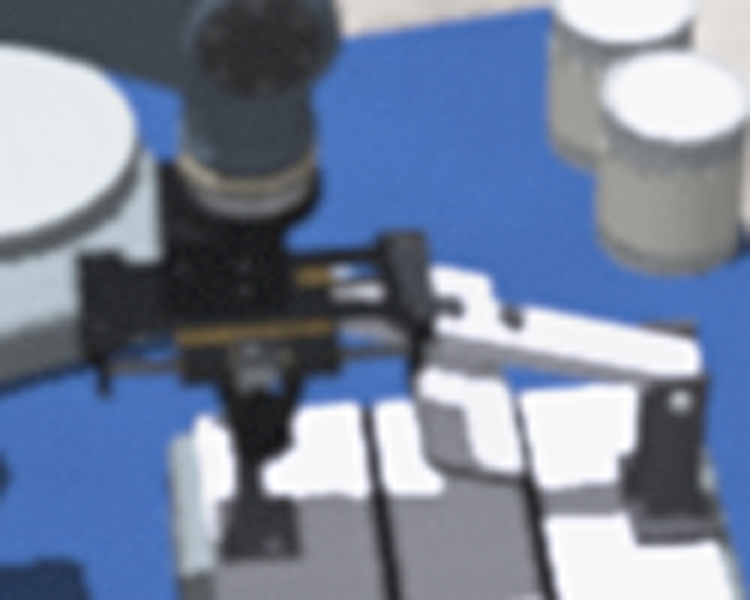

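The bar is raised to about 0.325 rad, with the knob held at (265,420) and the gripper clear of the bar. That is the 8 cm asked for, so I'm handing in.

send_rows(increments=[0,0,0,0,0,0.1,0.1,0,0,0,0,0,0,0.1,0,0,0,0,0,0,0.1,0,0,0,0,0,0,0.1])

```text
time: 19.77
position: [0.5008, 0.0779, 0.2641]
tool_rot: [0.762, 0.648, 0.003, -0.001]
ft_force: [5.2, 9.2, -5.5]
grip_width: 0.0208
grip_force: 40.0
```

```bash
python3 -c "
from rig import robot
o=robot.get_obs();print(o['position'],o['ft_force'],o['grip_width'],o['grip_force']);print(robot.hand_in())"
```

```text
[0.50075731 0.07794943 0.26408337] [ 5.2350639   9.17048324 -5.48933015] 0.020810283715668034 39.999815225601196
the job is handed in; nothing more can be done
None
```

Job handed in at about 20 s: each jar has one ball, the latch is pulled, and the arm is holding the clamp bar up by the knob, its free end about 8 cm above the ball stud (bar angle measured at about 0.33 rad).

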